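# Lock the filter bowl into the irrigation filter head

### The arm

A 6-joint arm with a two-finger parallel gripper is mounted at the origin on the work surface. World frame = base frame: x ahead of the robot, y to its left, z up, the work surface at z = 0. Lengths are in m, angles in rad, forces in N, time in s.
With the tool pointing down it reaches from about 0.325 to 1 m from the base axis. Payload 5.1 kg.
Tool frame: the origin (TCP) lies midway between the tips of the shut fingers; the grasp point (between the pads) lies r.hold_point_z behind it (r.hold_point_z is the distance from the TCP to the grasp point, in m); z points along the fingers, y is the line along which they close (so a half turn about z gives the same grasp; the last joint's range is limited). The gripper opens to 85 mm and grips with 20 to 120 N. Pads are 22 mm wide; open, the fingers measure 114 mm over their backs; the gripper's body (76 mm by 85 mm) begins 54 mm behind the grasp point. The pads swing forward as they close: fully open they stand 13 mm farther back than shut.
Start: joints at [1.136, 0.124, 1.65, -0, 1.367, -0.083], TCP at [0.224, 0.61, 0.231] pointing down, gripper open.
Joint ranges: [-2.61, 2.61], [-1.02, 2.33], [0.03, 2.71], [-1.35, 4.49], [0.32, 2.68], [-2.91, 2.91]. Speed limits (rad/s): [2.57, 2.57, 3.14, 3.14, 3.14, 3.14].

### API

Orientations are given as [roll, pitch, yaw] about the fixed x, y, z axes, in that order (R = Rz(yaw) Ry(pitch) Rx(roll)).
In Python, from bench import r, let_go, close, telemetry, eyes, ticket gives the robot as it stands. Calls block until the motion is done:
- r.reach(position, orientation): joint-space move of the TCP to a pose.
- r.movel(position, ori=None, rate=0.15, until_force=None): straight line of the TCP; ori=None keeps the orientation; rate is the mean speed in m/s. With until_force (N) it stops when the force on the tool has changed by that much, and returns True; else False.
- r.set_joints(angles): joint-space move.
- let_go() and close(): open the fingers fully, or close them until they stop; the grip force is fixed at half the most.
- r.wait(seconds).
- r.ik(position, orientation): joint angles nearest the present ones, or None.
- telemetry.read_state(): the state.
- eyes.camera(name): name is "scene" or "top"; returns the picture (400x640x3 uint8, red, green, blue); there is no depth.
- eyes.camera_model(name): a dict with "camera_matrix" (3x3 intrinsics, pixels), "dist_coeffs" ([k1, k2, p1, p2, k3] as OpenCV has them; the pictures are not rectified), "camera_from_world" (4x4, takes a point from world to camera coordinates). Camera axes: x right, y up, looking along -z (the intrinsics and any distortion apply to the point x, -y, -z); pixel columns grow to the right and rows downward; lengths in m; the calibration is good to about 2 mm. A picture is of the moment at which its call begins. camera_model takes no time and is no camera call.
A pose or a line that the arm cannot do raises r.PlanningError and nothing moves.
- ticket.job_done(): hands the job in; it is judged then, once.
Trained networks look in the newest picture that a camera, given by its name, has taken for a name from the list of things; names that differ only in an ending like _2 or _b are one class to them, and where a whole thing is asked for, a point or a joint stands for the part that bears it (a point fixed in the world has none). Each returns a list of dicts, best first, with "p" (0 to 1); they miss things now and then, are a little off and sometimes report something else, mostly with a low value. They report only what shows in the picture. A call takes as long as a camera call.
- eyes.search_frame(camera, target): "xyz" ([x, y, z] in m, in world coordinates, good to about 4 mm: the middle of the surface that is visible of it).
The state is a dict: "t": time; "qpos": joint angles; "qd": joint speeds; "tau": joint torques, N m; "eef_pos": TCP position; "eef_rot": TCP orientation; "force": force on the tool from outside, world axes, zero at the start; "ft_torque": the same for the moment, N m; "grip_width": finger opening in m; "grip_force": force on a finger pad.
Only numpy, scipy, OpenCV 4.12 (cv2) and the standard library are available. Lean on these libraries where they do the work, as an engineer would, in place of code of your own. Each camera call takes 0.05 s, during which the arm holds its last target. There are 200 camera calls.

### The job

Fit the green-handled filter bowl to the irrigation filter: bring it upright under the filter head with its handle in line with the yellow mark, lift it up between the two white claws, and swing the handle round to the green mark so that its lugs lock over the claws and it hangs there when you let go. Leave the red-handled bowl where it stands; it has no lugs and does not fit.

Things in the scene. Friction and masses are not known exactly. Their poses are not given: they have to be found in the camera images.
- green_bowl: Filter bowl to fit, 0.2 kg: upright black cylinder, 60 mm across, 70 tall, mesh top, green handle along its own -x. Origin: centre of its underside, z up. Two white lugs at its rim along +x and -x, out to 46 mm from the axis, 18 wide, from 62 to 70 mm above the underside. Starts standing on the bench right of the filter, handle roughly towards the robot. It balances 60 mm from the axis.
- green_grip (a point): Where to hold the green handle: on its centre line, 130 mm from the bowl's axis (-130, 0, 42 mm in the bowl's frame, same axes). Pinch across y from above. The handle is a bar 20 mm wide (y), 24 tall, its middle 42 mm above the underside, from 77 (a thin low steel neck before that) to 177 mm from the axis; its last 18 mm bend down as a foot level with the underside.
- red_bowl: Wrong bowl, to be left alone: like the green one in body and handle shape and frame, but with a red handle and, instead of lugs, a plain grey ring 76 mm across at its rim. It stands beside the green one; either may be nearer the filter.
- filter_stand: Fixed irrigation filter. Origin: on the bench, on the mount's vertical axis. Two white pipes 105 mm from the axis stand on its +x side (away from the robot); the -x side is open. Base plate 12 mm thick. Round grey head 114 mm across, flat underside at 160 mm, top of gauge at 228. Marks on the head seen from above: green at the stand's -x (locked), yellow 55 deg clockwise of it (enter here).
- mount (a point): On the axis, 145 mm up, level with the ledge tops of two white claws under the head at front (-x) and back; ledges 6 mm thick, 36 to 52 mm from the axis, 30 deg clockwise to a stop 18 deg anticlockwise of -x and +x. Raise the bowl at yaw = stand's - 55 deg till its underside is 87 mm up (83: lugs on ledges, 90: rim on head), turn it anticlockwise seen from above to yaw = stand's..

How it is judged:
By the outcome, as a careful person would: the job done as asked, in the order asked, and still so for the second after the job is handed in, with the robot touching nothing.
It also fails if it takes over 58 s, if anything falls off the work surface, if the arm or the gripper's body presses on something with over 40 N, if the wrist force passes 120 N, or if a joint passes its speed limit or range.

## Working session

There is one attempt and no reset: what is moved stays moved. The work goes in short steps, each a Python script; the robot and the scene stay as the last script left them, time stands still between calls to the robot, and variables do not carry over. Pictures are saved under pics/ and viewed, at most 10 in all, crops included, and the job is handed in when it is done.

```bash
ls; mkdir -p pics; python3 - <<'E'
from bench import r, eyes, telemetry
import cv2, numpy as np
for c in ["scene","top"]:
    im=eyes.camera(c); cv2.imwrite(f"pics/{c}0.png",im[:,:,::-1])
    m=eyes.camera_model(c); print(c,np.round(m["camera_matrix"],1).tolist(),m["dist_coeffs"],np.round(m["camera_from_world"],3).tolist())
    for n in ["green_bowl","green_grip","red_bowl","filter_stand","mount"]:
        try: print(n,[(np.round(d["xyz"],3).tolist(),round(d["p"],2)) for d in eyes.search_frame(c,n)[:3]])
        except Exception as e: print(n,e)
print(r.hold_point_z, telemetry.read_state())
E
```

```text
pics
scene [[383.5, 0.0, 318.2], [0.0, 383.5, 198.7], [0.0, 0.0, 1.0]] [-0.03882693  0.          0.          0.          0.        ] [[0.399, 0.917, 0.018, -0.138], [-0.537, 0.217, 0.815, 0.206], [0.743, -0.335, 0.579, -1.31], [0.0, 0.0, 0.0, 1.0]]
green_bowl [([0.607, -0.329, 0.053], 0.59)]
green_grip [([0.605, -0.331, 0.058], 0.82)]
red_bowl [([0.598, -0.147, 0.062], 0.83)]
filter_stand [([0.692, 0.103, 0.111], 0.85)]
mount [([0.694, 0.107, 0.115], 0.72)]
top [[412.5, 0.0, 319.2], [0.0, 412.5, 203.8], [0.0, 0.0, 1.0]] [-0.05798854  0.          0.          0.          0.        ] [[-0.006, -1.0, 0.025, -0.091], [0.998, -0.004, 0.063, -0.563], [-0.063, 0.025, 0.998, -1.021], [0.0, 0.0, 0.0, 1.0]]
green_bowl [([0.571, -0.332, 0.056], 0.89)]
green_grip [([0.577, -0.329, 0.051], 0.6)]
red_bowl [([0.572, -0.132, 0.061], 0.75)]
filter_stand [([0.627, 0.111, 0.191], 0.95)]
mount [([0.632, 0.11, 0.194], 0.93)]
0.0187 {'t': 0.6, 'qpos': array([ 1.13639087e+00,  1.23778983e-01,  1.65026407e+00,  2.44739683e-07,
        1.36748825e+00, -8.26162710e-02]), 'qd': array([-0.00124638,  0.00051958, -0.00071371, -0.00080531, -0.00124473,
        0.00171847]), 'tau': array([-7.25955979e-04, -4.23277080e+01, -3.65528047e+01, -5.80804840e-05,
        4.91364190e-04,  1.92291895e-05]), 'eef_pos': array([0.22401583, 0.61018532, 0.23135709]), 'eef_rot': array([3.14153149e+00, 4.82414505e-06, 2.78980341e+00]), 'force': array([-0.27097294, -0.15214918,  0.70396222]), 'ft_torque': array([-0.04164777, -0.02516499,  0.04329769]), 'grip_force': 0.0, 'grip_width': 0.08524911944863152}
```

View pics/top0.png

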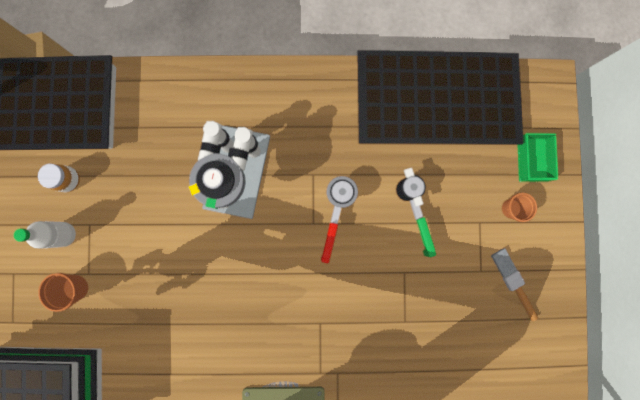

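View pics/scene0.png

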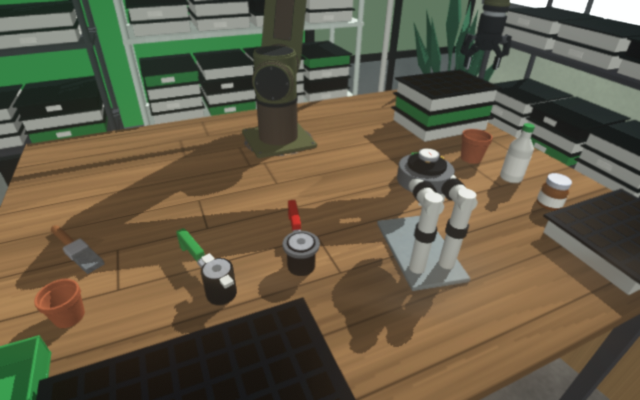

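The top view shows the filter head at about (217,180) with its green mark at (211,203) and yellow mark at (194,188). The red bowl is at (342,192). The green bowl is at (413,187), with its handle running to (431,254). Next I'll zoom in on the filter and the green bowl and compute positions.

```bash
cat > h.py <<'E'
import numpy as np, cv2
from bench import r, let_go, close, telemetry, eyes
def px2w(cam,uv,z):
    m=eyes.camera_model(cam); T=np.array(m["camera_from_world"])
    n=cv2.undistortPoints(np.array(uv,float).reshape(-1,1,2),np.array(m["camera_matrix"]),np.array(m["dist_coeffs"])).reshape(-1,2)
    d=np.c_[n[:,0],-n[:,1],-np.ones(len(n))]@T[:3,:3]; o=-T[:3,:3].T@T[:3,3]
    return o+d*((z-o[2])/d[:,2])[:,None]
def w2px(cam,P):
    m=eyes.camera_model(cam); T=np.array(m["camera_from_world"])
    p=np.atleast_2d(P)@T[:3,:3].T+T[:3,3]; p=p*[1,-1,-1]
    return cv2.projectPoints(p,np.zeros(3),np.zeros(3),np.array(m["camera_matrix"]),np.array(m["dist_coeffs"]))[0].reshape(-1,2)
def blobs(im,lo,hi,roi,amin=8):
    x0,y0,x1,y1=roi; hsv=cv2.cvtColor(im[y0:y1,x0:x1],cv2.COLOR_RGB2HSV)
    n,_,s,c=cv2.connectedComponentsWithStats(cv2.inRange(hsv,lo,hi))
    return [(s[i,4],(c[i]+[x0,y0]).round(1).tolist(),s[i,:4].tolist()) for i in range(1,n) if s[i,4]>=amin]
E
python3 - <<'E'
from h import *
im=cv2.imread("pics/top0.png")[:,:,::-1].copy()
G=((45,100,60),(80,255,255)); Y=((22,120,120),(34,255,255)); W=((0,0,200),(180,50,255))
print("handle",blobs(im,*G,(390,150,450,270)))
print("white bowl",blobs(im,*W,(390,150,450,240)))
print("gmark",blobs(im,*G,(180,110,280,220))); print("ymark",blobs(im,*Y,(180,110,280,220)))
print("white stand",blobs(im,*W,(180,110,280,220)))
a=cv2.resize(im[115:225,175:285],None,fx=3.6,fy=3.6,interpolation=cv2.INTER_CUBIC)
b=cv2.resize(im[155:265,370:480],None,fx=3.6,fy=3.6,interpolation=cv2.INTER_CUBIC)
cv2.imwrite("pics/zoom0.png",np.hstack([a,b])[:,:,::-1])
E
```

```text
handle [(np.int32(385), [425.9, 237.7], [26, 67, 20, 40])]
white bowl [(np.int32(65), [408.6, 172.0], [14, 18, 10, 9]), (np.int32(12), [414.5, 179.7], [22, 28, 7, 4]), (np.int32(10), [409.2, 181.9], [18, 30, 3, 5]), (np.int32(16), [418.2, 191.8], [26, 39, 6, 6]), (np.int32(16), [412.0, 193.2], [19, 41, 6, 5]), (np.int32(86), [417.1, 202.2], [23, 47, 10, 13]), (np.int32(8), [419.2, 213.6], [28, 61, 3, 6])]
gmark [(np.int32(86), [210.5, 202.3], [26, 88, 10, 10])]
ymark [(np.int32(95), [193.7, 189.0], [8, 73, 12, 13])]
white stand [(np.int32(262), [209.6, 130.8], [22, 11, 17, 21]), (np.int32(255), [241.0, 137.2], [54, 18, 16, 21]), (np.int32(63), [202.4, 154.1], [18, 41, 12, 9]), (np.int32(43), [237.1, 160.1], [53, 47, 9, 8]), (np.int32(248), [212.2, 177.9], [24, 59, 18, 19])]
```

View pics/zoom0.png

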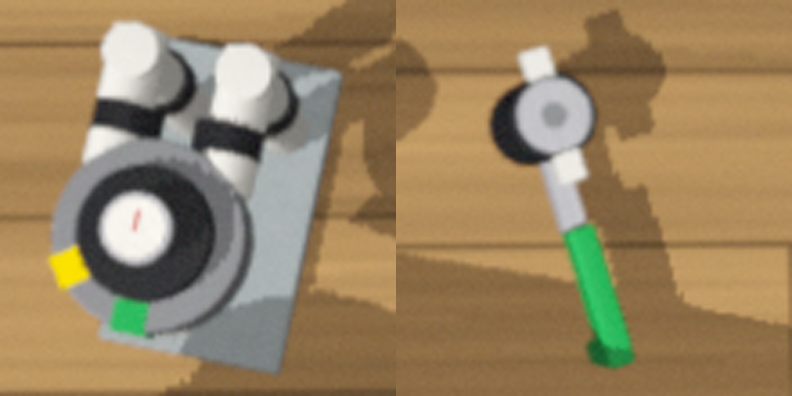

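```bash
python3 - <<'E'
from h import *
f=lambda p,c="top":np.array(p)
g=px2w("top",[[212.8,178.3]],.228)[0]; print("gauge",g)
for z in (.175,.185,.195,.2):
    H,gm,ym=px2w("top",[[216.1,180.5],[210.5,202.3],[193.7,189.0]],z)
    print(z,"head",H[:2],[ (round(np.degrees(np.arctan2(*(m-g)[1::-1])),1),round(np.hypot(*(m-g)[:2]),4)) for m in (gm,ym)])
P=px2w("top",np.array([[340,75],[280,370],[100,338]])/3.6+[175,115],.012); print("plate",P, np.degrees(np.arctan2(*(P[0]-P[1])[1::-1])),np.degrees(np.arctan2(*(P[2]-P[1])[1::-1])))
print("pipes", px2w("top",[[212,127.5],[242.5,133.5]],.2)) 
L=px2w("top",[[414.2,186.9],[408.6,172.0],[417.1,202.2]],.07); print("mesh,lugs",L)
h=px2w("top",[[425.9,237.7]],.05)[0]; hd=px2w("top",[[(578-396)/3.6+370,230/3.6+155],[(622-396)/3.6+370,345/3.6+155]],.054); print("handle",h,hd)
for a,b in ((L[0],h),(L[2],L[1]),(hd[1],hd[0])): 
    d=b-a; print(np.degrees(np.arctan2(d[1],d[0])),np.hypot(d[0],d[1]))
s=cv2.imread("pics/scene0.png")[:,:,::-1].copy()
W=((0,0,190),(180,50,255))
print(blobs(s,*W,(400,140,460,180)),w2px("scene",g),w2px("scene",[g[0],g[1],.16]))
print(blobs(s,*W,(190,250,245,305)),w2px("scene",L))
a=cv2.resize(s[135:235,370:490],None,fx=3.3,fy=3.3,interpolation=cv2.INTER_CUBIC);b=cv2.resize(s[220:320,160:280],None,fx=3.3,fy=3.3,interpolation=cv2.INTER_CUBIC)
cv2.imwrite("pics/zoom1.png",np.hstack([a,b])[:,:,::-1])
E
```

```text
gauge [0.60180817 0.12561759 0.228     ]
0.175 head [0.60370992 0.13084863] [(np.float64(159.6), np.float64(0.0479)), (np.float64(106.9), np.float64(0.0555))]
0.185 head [0.602504   0.12859543] [(np.float64(162.5), np.float64(0.0477)), (np.float64(108.9), np.float64(0.0531))]
0.195 head [0.60129809 0.12634222] [(np.float64(165.5), np.float64(0.0477)), (np.float64(110.9), np.float64(0.0509))]
0.2 head [0.60069514 0.12521562] [(np.float64(167.0), np.float64(0.0478)), (np.float64(112.1), np.float64(0.0497))]
plate [[0.7379552  0.03249362 0.012     ]
 [0.52831331 0.07399284 0.012     ]
 [0.55132416 0.20057298 0.012     ]] -11.197109465413604 79.69678056713032
pipes [[0.71291657 0.13535032 0.2       ]
 [0.69980064 0.07104348 0.2       ]]
mesh,lugs [[ 0.59938342 -0.32307518  0.07      ]
 [ 0.63576492 -0.31011094  0.07      ]
 [ 0.56219351 -0.32939614  0.07      ]]
handle [ 0.47596995 -0.35489837  0.05      ] [[ 0.52218637 -0.34139486  0.054     ]
 [ 0.44384694 -0.37022067  0.054     ]]
-165.54078023509769 0.12745037752947014
14.68841287320269 0.0760570304731448
20.20161995174455 0.08347450187860164
[(np.int32(124), [428.9, 152.9], [20, 9, 18, 9])] [[427.68704643 151.2684136 ]] [[421.87726121 179.62914724]]
[(np.int32(67), [207.6, 258.1], [12, 4, 12, 9]), (np.int32(69), [225.8, 279.7], [31, 26, 11, 9])] [[214.74281121 267.57241383]
 [225.88665691 279.0581533 ]
 [207.68014841 255.61332562]]
```

View pics/zoom1.png

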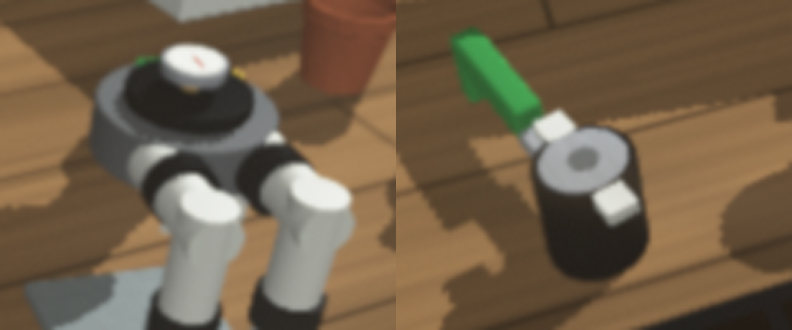

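Both views agree on the bowl: axis (0.599, -0.323), yaw about 14.6°. The stand axis is (0.602, 0.126), with yaw about -12°. I'll grasp the handle with tool yaw = bowl yaw + π, which keeps joint 6 in range.

```bash
cat >> h.py <<'E'
HZ=r.hold_point_z
GRIP=np.array([-.13,0,.042])
def tool(axis_xy,z,yawdeg,off=(0,0,0)):
    """TCP pose that puts the bowl's origin at axis_xy,z with the given yaw"""
    a=np.radians(yawdeg); R=np.array([[np.cos(a),-np.sin(a),0],[np.sin(a),np.cos(a),0],[0,0,1]])
    p=np.array([*axis_xy,z])+R@(GRIP+off)-[0,0,HZ]
    y=(a+np.pi+np.pi)%(2*np.pi)-np.pi
    return p.tolist(),[np.pi,0,y]
def st():
    s=telemetry.read_state(); print("t",round(s["t"],2),"p",s["eef_pos"].round(4),"rot",s["eef_rot"].round(3),"F",s["force"].round(1),"w",round(s["grip_width"],4),"gf",round(s["grip_force"],1),"q",s["qpos"].round(2)); return s
def snap(cam,name,roi,f):
    im=eyes.camera(cam); x0,y0,x1,y1=roi
    cv2.imwrite(name,cv2.resize(im[y0:y1,x0:x1],None,fx=f,fy=f,interpolation=cv2.INTER_CUBIC)[:,:,::-1]); return im
E
python3 - <<'E'
from h import *
A=(.5994,-.3231); Y=14.6
p,o=tool(A,0,Y)
r.movel([.224,.61,.36],rate=.3)
r.reach([p[0],p[1],.20],o); st()
print(r.movel(p,rate=.15,until_force=15)); st()
close(); s=st()
r.movel([p[0],p[1],p[2]+.10],rate=.15); r.wait(.2); st()
im=snap("top","pics/g_top.png",(370,130,490,250),4)
im2=eyes.camera("scene"); cv2.imwrite("pics/g_scene_full.png",im2[:,:,::-1])
cv2.imwrite("pics/g_both.png",np.hstack([cv2.resize(im[140:260,370:490],(390,390)),cv2.resize(im2[180:300,150:270],(390,390))])[:,:,::-1])
E
```

```text
t 4.69 p [ 0.474  -0.3555  0.2001] rot [-3.141  0.    -2.886] F [-0.3 -0.2 -0.3] w 0.0853 gf 0.0 q [-0.73  0.02  1.81  0.    1.31 -2.56]
False
t 6.02 p [ 0.4744 -0.3566  0.0245] rot [-3.140e+00  1.000e-03 -2.887e+00] F [ 0.6 -0.4 -0.3] w 0.0855 gf 0.0 q [-0.74  0.21  1.92 -0.    1.   -2.56]
t 6.63 p [ 0.4738 -0.3561  0.0237] rot [-3.141  0.    -2.887] F [-0.1 -0.   1.6] w 0.0193 gf 59.7 q [-0.74  0.21  1.92 -0.    1.   -2.56]
t 7.65 p [ 0.4729 -0.3552  0.1216] rot [ 3.139e+00 -2.000e-03 -2.887e+00] F [ 0.   0.6 -1.5] w 0.0191 gf 59.0 q [-0.73  0.09  1.88 -0.    1.18 -2.56]
```

View pics/g_both.png

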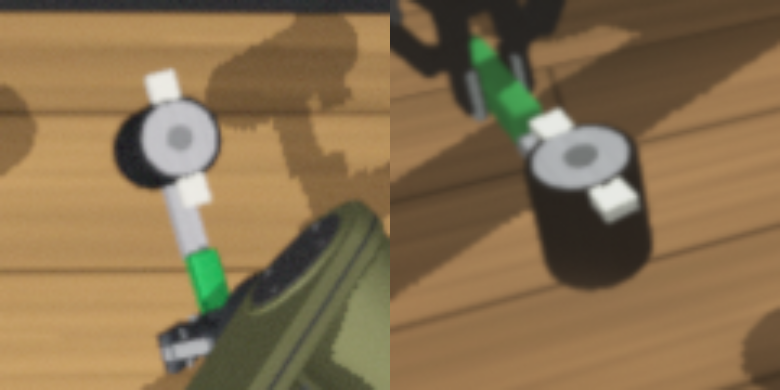

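The grip is good: opening 19 mm, bowl upright and clear of the bench. I'll check for sag by triangulating the mesh centre before and after the lift, then carry the bowl to the position in front of the filter.

```bash
cat >> h.py <<'E'
from scipy.optimize import least_squares
def tri(a,b):
    s=least_squares(lambda P:np.r_[(w2px("top",P)-a).ravel(),(w2px("scene",P)-b).ravel()],[.6,0,.1]); return s.x,s.fun
E
python3 - <<'E'
from h import *
a,f1=tri([414.0,186.7],[216.3,268.1]); b,f2=tri([425.05,182.2],[208.2,227.3])
print(a,b,b-a,f1.round(1),f2.round(1))
S=(.602,.1256); YS=-12
o=tool((0,0),0,YS-55)[1]
r.reach([.36,.10,.14],o); st()
xs=np.array([np.cos(np.radians(YS)),np.sin(np.radians(YS))])
p,o=tool(np.array(S)-.14*xs,.045,YS-55)
r.movel(p,o,rate=.15); r.wait(.2); st(); print("cmd",p,o)
im=eyes.camera("top"); im2=eyes.camera("scene")
cv2.imwrite("pics/pre_top.png",im[:,:,::-1]);cv2.imwrite("pics/pre_scene.png",im2[:,:,::-1])
cv2.imwrite("pics/pre.png",np.hstack([cv2.resize(im[120:280,140:300],(400,400)),cv2.resize(im2[110:270,340:500],(400,400))])[:,:,::-1])
E
```

```text
[ 0.60036257 -0.32137817  0.06902077] [ 0.59975974 -0.32127761  0.16765666] [-0.00060283  0.00010055  0.09863589] [-0.6 -0.2 -0.5 -0.1] [-0.3 -0.1 -0.3 -0. ]
t 9.72 p [0.3603 0.0998 0.1402] rot [3.141 0.    1.972] F [-0.7 -0.1 -2.1] w 0.0188 gf 59.1 q [ 0.13 -0.48  2.33  0.    1.29 -0.27]
t 11.38 p [0.4144 0.2741 0.0687] rot [ 3.141 -0.     1.972] F [-0.8  0.5 -1.2] w 0.0192 gf 59.1 q [ 0.48 -0.05  2.12 -0.    1.07  0.08]
cmd [0.4142642891936616, 0.27437326766330355, 0.0683] [3.141592653589793, 0, np.float64(1.9722220547535922)]
```

View pics/pre.png

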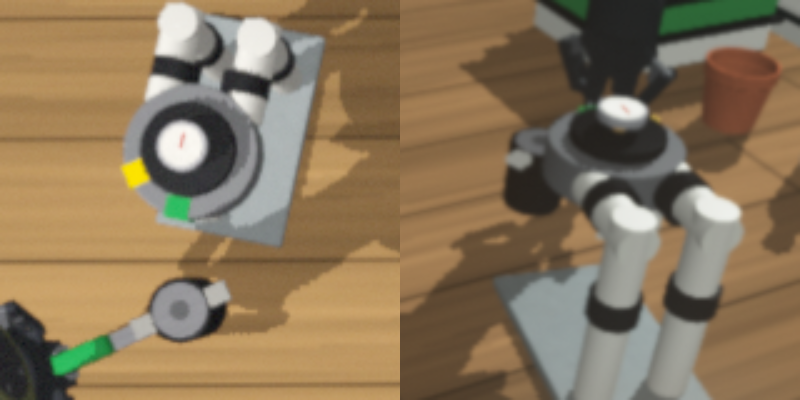

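```bash
python3 - <<'E'
from h import *
print("mesh", px2w("top",[[211.7,243.3]],.1155), "expected", np.array([.602,.1256])-.14*np.array([np.cos(np.radians(12)),-np.sin(np.radians(12))]))
print("gauge tri",tri([212.5,178.0],[428.7,153.4]), "pipes mid?")
# head rim circle by fit of grey ring in top image
im=cv2.imread("pics/pre_top.png")[:,:,::-1].copy()
sub=cv2.resize(im[145:215,180:260],None,fx=4,fy=4,interpolation=cv2.INTER_CUBIC)
hsv=cv2.cvtColor(sub,cv2.COLOR_RGB2HSV)
for nm,lo,hi in (("black",(0,0,0),(180,255,75)),("white",(0,0,190),(180,60,255))):
    cs,_=cv2.findContours(cv2.inRange(hsv,lo,hi),cv2.RETR_EXTERNAL,cv2.CHAIN_APPROX_NONE)
    for c in cs:
        if len(c)>80: 
            e=cv2.fitEllipse(c); print(nm,len(c),np.array(e[0])/4-.375+[180,145],np.array(e[1])/4)
E
```

```text
mesh [[0.46778778 0.15292354 0.1155    ]] expected [0.46505934 0.15470764]
gauge tri (array([0.60322704, 0.12763004, 0.22339642]), array([-0.1570311 , -0.10921515, -0.18812918,  0.01813988])) pipes mid?
black 427 [215.3715744  179.15729904] [36.91763687 37.63829803]
black 290 [242.19259644 150.38961649] [14.27403545 26.66362762]
black 223 [214.60287476 147.89845848] [ 7.89332867 26.53318214]
white 211 [212.1481514  177.86109924] [18.15205765 18.61032104]
white 99 [237.54937744 160.2641964 ] [ 6.15478086 10.7836647 ]
white 126 [202.43614006 154.07514   ] [ 7.6438942  13.17662525]
white 106 [239.88926315 146.17484665] [ 3.62237287 13.49478817]
```

No sag. The bowl's axis lies about 1.8 mm farther from the grip than assumed, and the gauge refines the stand axis to (0.6025, 0.127). I'll slide the bowl in under the head and look before raising it.

```bash
cat >> h.py <<'E'
S=np.array([.6025,.127]); YS=-12; OFF=(-.0018,0,0)
E
python3 - <<'E'
from h import *
p,o=tool(S,.045,YS-55,OFF)
print(r.movel(p,o,rate=.12,until_force=8)); r.wait(.2); st(); print("cmd",np.round(p,4))
p,o=tool(S,.064,YS-55,OFF)
print(r.movel(p,o,rate=.08,until_force=5)); r.wait(.2); st()
im=eyes.camera("top"); im2=eyes.camera("scene")
cv2.imwrite("pics/in.png",np.hstack([cv2.resize(im[110:240,140:270],(400,400)),cv2.resize(im2[130:230,370:470],(400,400))])[:,:,::-1])
E
```

```text
False
t 12.98 p [0.5505 0.2485 0.0683] rot [-3.142 -0.     1.973] F [ 0.5  0.  -1.8] w 0.019 gf 59.1 q [ 0.34  0.18  1.88  0.    1.08 -0.07]
cmd [0.551  0.2483 0.0683]
False
t 13.57 p [0.5507 0.2482 0.0869] rot [-3.141 -0.     1.972] F [ 0.3 -1.1 -1.8] w 0.0191 gf 59.1 q [ 0.33  0.16  1.87 -0.    1.12 -0.07]
```

View pics/in.png

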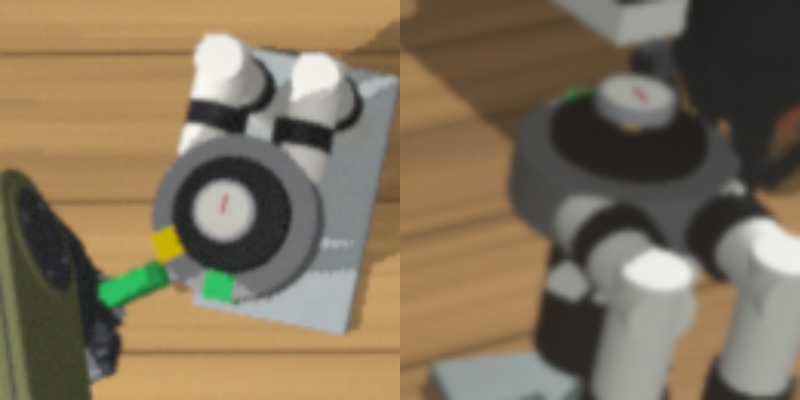

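The handle lines up with the yellow mark and nothing is touching. I'll raise it, then swing it in an arc.

```bash
python3 - <<'E'
from h import *
p,o=tool(S,.087,YS-55,OFF)
hit=r.movel(p,o,rate=.06,until_force=6); r.wait(.2); s=st(); print("hit",hit,"cmd",np.round(p,4))
if not hit:
    for k in range(1,12):
        p,o=tool(S,.087,YS-55+5*k,OFF)
        hit=r.movel(p,o,rate=.06,until_force=10)
        s=telemetry.read_state(); print(k,hit,s["eef_pos"].round(4),(s["eef_pos"]-p).round(4),s["force"].round(1),s["ft_torque"].round(2),round(s["t"],1))
        if hit: break
im=eyes.camera("top"); im2=eyes.camera("scene")
cv2.imwrite("pics/turn.png",np.hstack([cv2.resize(im[130:260,140:270],(400,400)),cv2.resize(im2[130:230,370:470],(400,400))])[:,:,::-1])
E
```

```text
t 14.4 p [0.5507 0.2482 0.1098] rot [-3.141 -0.     1.972] F [ 0.7  0.5 -2.8] w 0.0189 gf 59.1 q [ 0.33  0.13  1.86  0.    1.16 -0.07]
hit False cmd [0.551  0.2483 0.1103]
1 False [0.5405 0.2433 0.11  ] [-0.0002 -0.0001 -0.0003] [ 0.4  0.1 -1.9] [ 0.13  0.04 -0.07] 14.7
2 False [0.531  0.2376 0.1103] [0.0003 0.0001 0.    ] [ 0.6 -0.5 -2.8] [ 0.14  0.09 -0.03] 15.1
3 False [0.5217 0.231  0.1104] [0.0003 0.0001 0.0001] [-0.9 -0.4 -1.4] [0.13 0.06 0.  ] 15.4
4 False [0.513  0.2236 0.1104] [0.0003 0.0002 0.0001] [ 1.2 -0.8 -2.1] [ 0.07  0.05 -0.  ] 15.8
5 False [0.5049 0.2154 0.1104] [0.0003 0.0002 0.0001] [ 0.2 -0.  -2.8] [ 0.06  0.13 -0.05] 16.1
6 False [0.4975 0.2065 0.1104] [0.0003 0.0002 0.0001] [-0.2 -0.  -1.8] [0.12 0.14 0.  ] 16.4
7 False [0.491  0.1971 0.1104] [0.0003 0.0002 0.0001] [ 0.1 -1.1 -2.6] [0.12 0.08 0.01] 16.8
8 False [0.4853 0.1871 0.1104] [0.0003 0.0002 0.0001] [-0.3 -0.4 -2.8] [0.08 0.2  0.02] 17.1
9 False [0.4806 0.1766 0.1104] [0.0003 0.0003 0.0001] [-0.   0.1 -2.1] [0.11 0.06 0.04] 17.5
10 False [0.4767 0.1658 0.1104] [0.0002 0.0003 0.0001] [-0.   0.4 -1.9] [ 0.03  0.13 -0.02] 17.8
11 False [0.4738 0.1547 0.1104] [0.0002 0.0003 0.0001] [-0.4 -0.8 -1.7] [0.05 0.16 0.04] 18.2
```

View pics/turn.png

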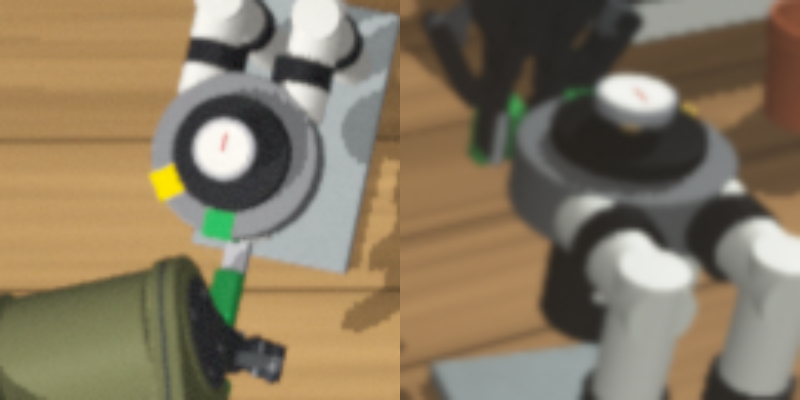

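The swing met no resistance. Now I'll lower it: the lugs should touch the ledges about 4 mm down.

```bash
python3 - <<'E'
from h import *
p,o=tool(S,.079,YS,OFF)
hit=r.movel(p,o,rate=.02,until_force=3); r.wait(.2); s=st(); print("hit",hit,"underside",s["eef_pos"][2]+HZ-.042,s["ft_torque"].round(2))
E
```

```text
t 18.79 p [0.4743 0.1548 0.1054] rot [3.141e+00 2.000e-03 2.933e+00] F [2.3 2.2 3.6] w 0.019 gf 59.7 q [ 0.21 -0.1   2.1  -0.    1.14 -1.15]
hit True underside 0.08210561206763889 [ 0.26 -0.62  0.23]
```

Contact came at an underside height of 82 mm, so both lugs are on the ledges. The bowl's balance point lies outside the ledges, so I'll ease the handle's tilt down before letting go.

```bash
python3 - <<'E'
from h import *
from scipy.spatial.transform import Rotation as Ro
s=telemetry.read_state(); a=np.radians(YS)
ax=np.array([-np.sin(a),np.cos(a),0]); piv=np.array([*(S-.044*np.array([np.cos(a),np.sin(a)])),.145])
for d in (1,2,3,4):
    R=Ro.from_rotvec(-np.radians(d)*ax)
    p=piv+R.apply(s["eef_pos"]-piv); o=(R*Ro.from_euler("xyz",s["eef_rot"])).as_euler("xyz")
    hit=r.movel(p.tolist(),o.tolist(),rate=.02,until_force=6); x=telemetry.read_state(); print(d,hit,x["eef_pos"].round(4),x["force"].round(1),x["ft_torque"].round(2))
    if hit: break
let_go(); r.wait(.5); st()
im=eyes.camera("top"); im2=eyes.camera("scene")
cv2.imwrite("pics/rel.png",np.hstack([cv2.resize(im[130:260,140:270],(400,400)),cv2.resize(im2[130:230,370:470],(400,400))])[:,:,::-1])
s=telemetry.read_state()
u=Ro.from_euler("xyz",s["eef_rot"]).apply([0,0,-1])
print(r.movel((s["eef_pos"]+.12*u).tolist(),rate=.1,until_force=6))
r.reach([.36,.30,.36],[np.pi,0,2.4]); r.wait(.3); st()
im=eyes.camera("top"); im2=eyes.camera("scene")
cv2.imwrite("pics/fin.png",np.hstack([cv2.resize(im[130:260,140:270],(400,400)),cv2.resize(im2[120:240,350:470],(400,400))])[:,:,::-1])
cv2.imwrite("pics/fin_top.png",im[:,:,::-1])
E
```

```text
1 False [0.4751 0.1545 0.104 ] [1.6 0.6 3.4] [-0.01 -0.41  0.02]
2 False [0.4758 0.1544 0.1026] [ 1.1 -0.3  2.5] [-0.1  -0.36 -0.03]
3 False [0.4765 0.1542 0.101 ] [ 0.5 -0.7  2.4] [-0.15 -0.4  -0.06]
4 False [0.4774 0.1541 0.0997] [ 1.7 -1.6  3.7] [-0.16 -0.36 -0.02]
t 20.95 p [0.4772 0.1541 0.0994] rot [3.141 0.072 2.933] F [-0.6 -0.5 -0.4] w 0.0851 gf 0.0 q [ 0.22 -0.12  2.13 -0.03  1.07 -1.13]
False
t 23.61 p [0.3603 0.2994 0.3591] rot [-3.14  -0.     2.399] F [-0.7  0.2  0.3] w 0.0855 gf 0.0 q [ 0.58 -0.33  1.86 -0.    1.62 -0.25]
```

View pics/fin.png

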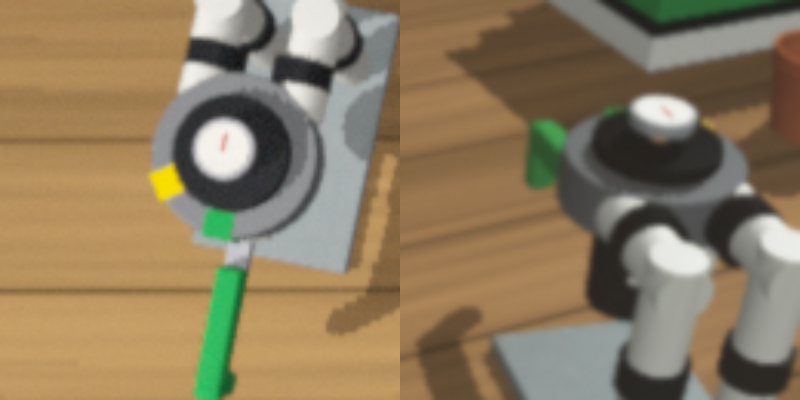

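The bowl hangs unaided with its handle at the green mark. The chord between the two marks puts the stand's yaw at about -11°, the plate edges agree, and the handle sits at about -10 to -12°. I'll hand it in.

```bash
python3 - <<'E'
from bench import ticket
print(ticket.job_done())
E
```

```text
the job is handed in; nothing more can be done
None
```

The green bowl is locked onto the filter and hangs by itself with its handle at the green mark; I did not touch the red bowl, and I handed the job in at about 24 s of the 58 s allowed.

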